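# Put the bamboo lids back on the washed spice jars

## Robot

A 6-joint arm with a two-finger parallel gripper is mounted at the origin on the work surface. World frame = base frame: x ahead of the robot, y to its left, z up, the work surface at z = 0. Lengths are in m, angles in degrees, forces in N, time in s.
With the tool pointing down it reaches from about 0.375 to 0.9 m from the base axis. Payload 3.1 kg.
Tool frame: the origin (TCP) lies where the fingers leave the gripper's body, on its centre line; the fingertips stand bot.tips_ahead ahead of it and the grasp point (between the pads) lies 51 mm ahead of it (bot.tips_ahead is the distance from the TCP to the fingertips, in m); z points along the fingers, x is the direction in which the jaws open and shut, and the axes are right-handed (so a half turn about z gives the same grasp; the last joint's range is limited). The gripper opens to 87 mm and grips with 3 to 60 N. Pads are 19 mm wide; open, the fingers measure 117 mm over their backs; the gripper's body (75 mm by 190 mm) begins 51 mm behind the grasp point.
Start: joints at [-83.394, 30.224, 82.088, -0, 67.689, -10.227], TCP at [0.181, -0.598, 0.292] pointing down, gripper open.
Joint ranges: [-176.69, 176.69], [-43.24, 126.21], [12.49, 139.97], [-82, 262], [0, 151.66], [-163.58, 163.58]. Speed limits (degrees/s): [159.86, 159.86, 180, 180, 180, 180].

## Interface

Orientations are given as a 3x3 rotation matrix whose columns are the frame's x, y, z axes.
In Python, from rig import bot, vision, nets gives the robot as it stands.
- The arm moves only by the tool play_rows, never from a script. Its argument "series" is a list of rows, each an object of numbers: "tx", "ty", "tz": the shift along the world's x, y, z as a fraction of full scale; "turn": the turn about the world's z as a fraction of full scale. A call has 1 to 10 rows; each row shifts and turns the commanded pose from where the row before left it; what a row does not reach is not made up. Full scale, the value 1, is 0.8 m for a shift and 60 degrees for a turn. A row lasts 1/10 s, in which the tool goes at most 50 mm and 8.59 degrees, less where a joint would pass 70% of its speed; a pose out of reach is approached as far as the arm can. A call with a number of a shift or a turn outside -1 to 1 is refused whole. A call with a gripper value outside its range is refused whole. "gripper" is the opening, from 0 (shut) to 1 (fully open), set as the call begins (left out, the last holds). The fingers move at their own pace and stop on an object; the grip force is fixed at half the most. Time passes only in rows, so rows that do not move let the fingers close. It gives the time, the measured TCP pose, the force and the opening at its end, in the units of the state.
- bot.read_state(): the state, without advancing time (a new reading comes with each control period).
- vision.capture(name): name is "side" or "top"; returns a dict with "pixels" (384x512x3 uint8, blue, green, red), "fx", "fy", "cx", "cy" (pixels), "extrinsics" (4x4, takes a point from camera to world coordinates). Camera axes: x right, y down, z forward; pixel columns grow to the right and rows downward; lengths in m; the calibration is good to about 2 mm. A picture is of the moment at which its call begins. There is no depth.
- bot.hand_in(): hands the job in, once; it reports no verdict.
Trained networks look in a picture, given as the dict that the camera call returned (one of the last four; its "shot" number tells which), for a name from the list of things; names that differ only in an ending like _2 or _b are one class to them, and where a whole thing is asked for, a point or a joint stands for the part that bears it (a point fixed in the world has none). Each returns a list of dicts, best first, with "confidence" (0 to 1); they miss things now and then, are a little off and sometimes report something else, mostly with a low value. They report only what shows in the picture. A call takes as long as a camera call. They do not tell look-alikes from the thing itself.
- nets.look_for(picture, query): "at" ([column, row] as shares, 0 to 1, of the picture: columns of its width, rows of its height, amid what is visible of it).
- nets.masks_of(picture, query): "region" (384x512 bool, what is visible of it) and "at" ([column, row] as shares, 0 to 1, of the picture: columns of its width, rows of its height, amid what is visible of it).
The state is a dict: "time_s": time; "joint_positions": joint angles; "qvel": joint speeds; "tau": joint torques, N m; "position": TCP position; "tcp_rot": TCP orientation; "force": force on the tool from outside, world axes, zero at the start; "moment": the same for the moment, N m; "opening": opening from 0.0 (shut) to 1.0 (fully open).
Only numpy, scipy, OpenCV 4.12 (cv2) and the standard library are available. Lean on these libraries where they do the work, as an engineer would, in place of code of your own. Each camera call takes 0.05 s, during which the arm holds its last target.

## Task

The four white spice jars are washed and dry: put each knobbed bamboo lid on the jar of its own shape and size, fully seated and level on the rim, with the square lids lined up square to their jars. Leave the jars, the stacked bowls and the sauce bottle standing where they are; the flat round bamboo trivet without a knob is not a lid.

Things in the scene. Friction and masses are not known exactly. Their poses are not given: they have to be found in the camera images.
- jar_round_large_mouth (a point): large round open white ceramic jar, loose, standing upright: 92 mm diameter outside, opening 82 mm diameter, 70 mm high. The point is the centre of its mouth, level with the rim; z is up.
- lid_round_large_knob (a point): large round bamboo lid, loose, handle up: plate 100 mm diameter, 8 mm thick; under it a plug 66 mm diameter, 6 mm deep, that drops loosely into the mouth until the plate lies on the rim; on top, in the middle, a round wooden knob, 20 mm diameter, 28 mm high. The point is the handle's middle, 14 mm above the plate's top, 28 mm above the plug's underside; z is up.
- jar_round_small_mouth (a point): small round open white ceramic jar, loose, standing upright: 64 mm diameter outside, opening 54 mm diameter, 55 mm high. The point is the centre of its mouth, level with the rim; z is up.
- lid_round_small_knob (a point): small round bamboo lid, loose, handle up: plate 72 mm diameter, 8 mm thick; under it a plug 38 mm diameter, 6 mm deep, that drops loosely into the mouth until the plate lies on the rim; on top, in the middle, a round wooden knob, 20 mm diameter, 28 mm high. The point is the handle's middle, 14 mm above the plate's top, 28 mm above the plug's underside; z is up.
- jar_square_large_mouth (a point): large square open white ceramic jar, loose, standing upright: 88 mm along each side outside, opening 78 mm along each side, 70 mm high. The point is the centre of its mouth, level with the rim; z is up, x and y run parallel to its sides.
- lid_square_large_knob (a point): large square bamboo lid, loose, handle up: plate 96 mm along each side, 8 mm thick; under it a plug 62 mm along each side, 6 mm deep, that drops loosely into the mouth until the plate lies on the rim; on top, in the middle, a wooden bar, 44 mm long along x, 16 mm wide along y, 28 mm high. The point is the handle's middle, 14 mm above the plate's top, 28 mm above the plug's underside; z is up, x and y along the lid's sides.
- jar_square_small_mouth (a point): small square open white ceramic jar, loose, standing upright: 62 mm along each side outside, opening 52 mm along each side, 55 mm high. The point is the centre of its mouth, level with the rim; z is up, x and y run parallel to its sides.
- lid_square_small_knob (a point): small square bamboo lid, loose, handle up: plate 70 mm along each side, 8 mm thick; under it a plug 38 mm along each side, 6 mm deep, that drops loosely into the mouth until the plate lies on the rim; on top, in the middle, a wooden bar, 36 mm long along x, 16 mm wide along y, 28 mm high. The point is the handle's middle, 14 mm above the plate's top, 28 mm above the plug's underside; z is up, x and y along the lid's sides.
- bowls_center (a point): two stacked ceramic bowls standing among the jars, 108 mm across, 68 mm high together; a bystander. The point is at their centre, half-way up; z is up.
- sauce_bottle_center (a point): amber sauce bottle with a red push dispenser cap, 62 mm diameter, 188 mm high, standing to the left of the jars (+y side); a bystander. The point is on its axis, half-way up; z is up.
Things that resemble listed ones, but are neither listed nor needed, are in the scene too. Leave any green or red look-alike of the part that bears jar_round_small_mouth alone. Leave any green look-alike of the part that bears lid_round_small_knob alone.

How it is judged (in metres and radians):
At the end, for the whole second after the job is handed in: Each lid lies on the jar of its own shape and size: within 12 mm of the mouth's centre, handle's middle 22 mm (+-3) above the rim, lid and jar level within 4 degrees, square lids within 14 degrees of square to the jar (any quarter turn), all at rest (horizontal distance between lid_round_large_knob and jar_round_large_mouth below 0.012 m and z of lid_round_large_knob in the frame of jar_round_large_mouth between 0.019 and 0.025 m and angle between each of lid_round_large_knob, jar_round_large_mouth, lid_round_small_knob, jar_round_small_mouth, lid_square_large_knob, jar_square_large_mouth, lid_square_small_knob, jar_square_small_mouth's own z axis and vertical below 0.07 rad and linear speed of each of lid_round_large, jar_round_large, lid_round_small, jar_round_small, lid_square_large, jar_square_large, lid_square_small, jar_square_small below 0.02 m/s and horizontal distance between lid_round_small_knob and jar_round_small_mouth below 0.012 m and z of lid_round_small_knob in the frame of jar_round_small_mouth between 0.019 and 0.025 m and horizontal distance between lid_square_large_knob and jar_square_large_mouth below 0.012 m and z of lid_square_large_knob in the frame of jar_square_large_mouth between 0.019 and 0.025 m and (angle between the x axis of lid_square_large_knob and the x axis of jar_square_large_mouth, either way round below 0.25 rad or angle between the x axis of lid_square_large_knob and the y axis of jar_square_large_mouth, either way round below 0.25 rad) and horizontal distance between lid_square_small_knob and jar_square_small_mouth below 0.012 m and z of lid_square_small_knob in the frame of jar_square_small_mouth between 0.019 and 0.025 m and (angle between the x axis of lid_square_small_knob and the x axis of jar_square_small_mouth, either way round below 0.25 rad or angle between the x axis of lid_square_small_knob and the y axis of jar_square_small_mouth, either way round below 0.25 rad)); the robot touches nothing.
It fails at once if a jar is shifted by more than 40 mm or tipped over ((distance of jar_round_large_mouth from where it was at the start of the episode above 0.04 m or angle between jar_round_large_mouth's own z axis and vertical above 0.4 rad) or (distance of jar_round_small_mouth from where it was at the start of the episode above 0.04 m or angle between jar_round_small_mouth's own z axis and vertical above 0.4 rad) or (distance of jar_square_large_mouth from where it was at the start of the episode above 0.04 m or angle between jar_square_large_mouth's own z axis and vertical above 0.4 rad) or (distance of jar_square_small_mouth from where it was at the start of the episode above 0.04 m or angle between jar_square_small_mouth's own z axis and vertical above 0.4 rad)).
It fails at once if the stack of bowls is shifted by more than 30 mm or tipped over (distance of bowls_center from where it was at the start of the episode above 0.03 m or angle between bowls_center's own z axis and vertical above 0.4 rad).
It fails at once if the sauce bottle is shifted by more than 30 mm or tipped over (distance of sauce_bottle_center from where it was at the start of the episode above 0.03 m or angle between sauce_bottle_center's own z axis and vertical above 0.4 rad).
It also fails if it takes over 104 s, if anything falls off the work surface, if the arm or the gripper's body presses on something with over 40 N, if the wrist force passes 120 N, or if a joint passes its speed limit or range.

## Working session

There is one attempt and no reset: what is moved stays moved. The work goes in short steps, Python scripts to look and compute and a tool call to move; the robot and the scene stay as the last step left them, time stands still between calls to the robot, and variables do not carry over. Pictures are saved under pics/ and viewed, and the job is handed in when it is done.

Besides the shell and the picture viewer there is one more tool, called after "Call:" by a JSON object that holds its "op" and its "data", one argument or row to a line. play_rows: Moves the arm, as the interface text tells. Shift numbers are shares of 0.8 m and turn numbers shares of 60 degrees, none past 1 either way. Its arguments: {"type":"object","properties":{"series":{"type":"array"},"gripper":{"type":"number"}},"required":["series"]}

```bash
ls; mkdir -p pics
python3 - <<'E'
from rig import bot, vision, nets
import cv2,numpy as np
print(bot.read_state(), bot.tips_ahead)
for n in("side","top"):
    p=vision.capture(n); cv2.imwrite(f"pics/{n}0.png",p["pixels"]); print(n,p["fx"],p["fy"],p["cx"],p["cy"],p["extrinsics"])
E
```

```text
pics
{'time_s': 0.0, 'joint_positions': array([-8.33939529e+01,  3.02793279e+01,  8.21580718e+01, -9.02627904e-04,
        6.76871809e+01, -1.02287513e+01]), 'qvel': array([-0.03729839,  0.00413934,  0.0855154 ,  0.00606692,  0.04440618,
        0.0451959 ]), 'tau': array([ 2.25302065e-04, -4.40041888e+01, -1.76591921e+01,  6.31152629e-02,
        5.82246878e-02, -1.59925512e-04]), 'position': array([ 0.18094885, -0.5976157 ,  0.29125822]), 'tcp_rot': array([[ 2.89618624e-01, -9.57142091e-01, -2.64617981e-04],
       [-9.57139730e-01, -2.89618507e-01,  2.15822780e-03],
       [-2.14236893e-03, -3.71786583e-04, -9.99997636e-01]]), 'force': array([-0.27646071, -0.29752416, -0.38438599]), 'moment': array([ 0.00199191,  0.01189907, -0.04688437]), 'opening': 0.9957305650796686} 0.0697
side 347.4886427447846 347.4886427447846 257.9392889613473 193.80648128002298 [[-0.76860247 -0.33542197  0.54474063 -0.114287  ]
 [-0.6393948   0.43021111 -0.63725403  0.71532399]
 [-0.02060447 -0.83809934 -0.54512838  0.65995869]
 [ 0.          0.          0.          1.        ]]
top 444.4317676924625 444.4317676924625 263.5320802902576 194.6659726281189 [[-0.01601787 -0.99029233  0.13807439  0.30356069]
 [-0.99983732  0.01700913  0.00600217  0.0175177 ]
 [-0.00829243 -0.13795579 -0.99040367  1.37534244]
 [ 0.          0.          0.          1.        ]]
```

View pics/top0.png

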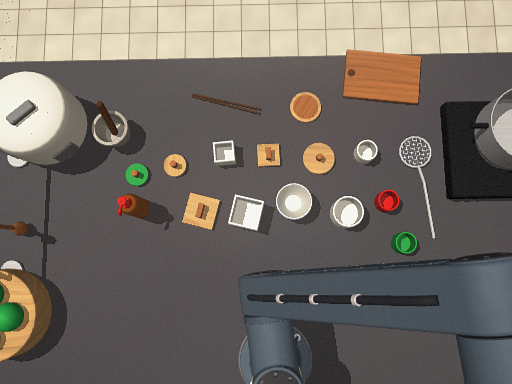

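View pics/side0.png

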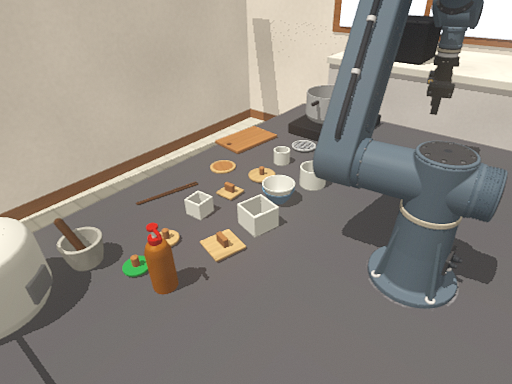

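```bash
cat > h.py <<'E'
from rig import bot, vision, nets
import cv2,numpy as np
from scipy.optimize import minimize
# name:(kind,size,zbot,ztop,handle dims)
J={'jar_round_large_mouth':('r',.092,.070),'jar_round_small_mouth':('r',.064,.055),'jar_square_large_mouth':('s',.088,.070),'jar_square_small_mouth':('s',.062,.055)}
L={'lid_round_large_knob':('r',.100,(.02,.02)),'lid_round_small_knob':('r',.072,(.02,.02)),'lid_square_large_knob':('s',.096,(.044,.016)),'lid_square_small_knob':('s',.070,(.036,.016))}
def proj(p,X):
    E=p["extrinsics"]; c=(X-E[:3,3])@E[:3,:3]
    return np.stack([p["fx"]*c[:,0]/c[:,2]+p["cx"],p["fy"]*c[:,1]/c[:,2]+p["cy"]],1)
def back(p,uv,z):
    E=p["extrinsics"]; d=E[:3,:3]@np.array([(uv[0]-p["cx"])/p["fx"],(uv[1]-p["cy"])/p["fy"],1]); s=(z-E[2,3])/d[2]
    return E[:3,3]+s*d
def shape(kind,w,h=None):
    if kind=='r':
        a=np.linspace(0,2*np.pi,40,endpoint=False); return np.stack([np.cos(a),np.sin(a)],1)*w/2
    h=h or w
    return np.array([[1,1],[-1,1],[-1,-1],[1,-1]])*np.array([w,h])/2
def parts(name,zb=0):
    if name in J:
        k,w,h=J[name]; return [(shape(k,w),0,h)]
    k,w,(a,b)=L[name]
    return [(shape(k,w),zb+.006,zb+.014),(shape('r',a) if k=='r' else shape('s',a,b),zb+.014,zb+.042)]
S=4
def render(p,name,x,y,t,zb=0):
    m=np.zeros((384*S,512*S),np.uint8); R=np.array([[np.cos(t),-np.sin(t)],[np.sin(t),np.cos(t)]])
    for sh,z0,z1 in parts(name,zb):
        q=sh@R.T+[x,y]
        P=np.vstack([np.c_[q,np.full(len(q),z)] for z in(z0,z1)])
        hull=cv2.convexHull(proj(p,P).astype(np.float32))
        cv2.fillConvexPoly(m,np.round((hull+.5)*S*16-8).astype(np.int32),255,shift=4)
    return cv2.resize(m,(512,384),interpolation=cv2.INTER_AREA)/255.
def fit(p,name,mask,zb=0):
    mk=mask.astype(float); ys,xs=np.nonzero(mask)
    x0=back(p,(xs.mean(),ys.mean()),.03+zb)[:2]
    rd=name.split('_')[1]=='round'
    def c(v): return np.abs(render(p,name,v[0],v[1],0 if rd else v[2]*20,zb)-mk).sum()/mk.sum()
    best=None
    angs=[0] if rd else np.arange(0,np.pi,np.pi/12)
    for a in angs:
        r=minimize(c,[*x0,a/20],method='Nelder-Mead',options=dict(initial_simplex=np.array([[x0[0],x0[1],a/20],[x0[0]+.006,x0[1],a/20],[x0[0],x0[1]+.006,a/20],[x0[0],x0[1],a/20+.006]]),xatol=1e-5,fatol=1e-5))
        if best is None or r.fun<best.fun: best=r
    return best.x[0],best.x[1],np.degrees(best.x[2]*20),best.fun
E
python3 - <<'E'
from h import *
p=vision.capture("top"); q=vision.capture("side")
col={}
for n,pp in(("top",p),("side",q)):
  im=pp["pixels"].copy()
  for nm in list(J)+list(L)+['bowls_center','sauce_bottle_center']:
    for k,r in enumerate(nets.masks_of(pp,nm)[:4]):
        if r['confidence']<.3: continue
        m=r['region'];  u=np.array(r['at'])*[512,384]
        mb=pp["pixels"][m].mean(0).astype(int)
        f=''
        if nm in J or nm in L:
            f=np.round(fit(pp,nm,m),4)
        else: f=back(pp,u,.035)
        print(n,nm,round(r['confidence'],2),u.round(),m.sum(),mb,f)
        cs,_=cv2.findContours(m.astype(np.uint8),0,1); cv2.drawContours(im,cs,-1,(255,0,255),1)
  cv2.imwrite(f"pics/{n}_m.png",im)
  if n=="top": cv2.imwrite("pics/topz.png",cv2.resize(pp["pixels"][120:260,120:440],None,fx=2.5,fy=2.5,interpolation=2))
E
```

```text
top jar_round_large_mouth 0.96 [344. 212.] 840 [185 196 199] [ 0.4343 -0.2227  2.6238  0.0568]
top jar_round_small_mouth 0.94 [385. 196.] 442 [ 29  33 167] [ 0.4671 -0.3475 -1.9201  0.0626]
top jar_round_small_mouth 0.92 [403. 244.] 489 [ 54 118  40] [ 0.3387 -0.3926  1.3866  0.0674]
top jar_round_small_mouth 0.89 [365. 153.] 397 [166 177 181] [ 0.6206 -0.29    2.9148  0.142 ]
top jar_round_small_mouth 0.67 [221. 152.] 485 [167 177 180] [0.6254 0.1462 1.9694 0.1498]
top jar_square_large_mouth 0.62 [248. 213.] 1002 [187 195 198] [4.35500e-01 7.89000e-02 7.57113e+01 5.18000e-02]
top jar_square_small_mouth 0.7 [223. 155.] 496 [166 177 180] [6.24600e-01 1.45800e-01 9.51095e+01 5.12000e-02]
top jar_square_small_mouth 0.36 [346. 210.] 808 [186 197 199] [  0.4338  -0.2252 -14.6773   0.3386]
top lid_round_large_knob 0.73 [318. 156.] 770 [104 166 217] [ 0.6074 -0.1478 -0.0757  0.0545]
top lid_round_small_knob 0.71 [172. 164.] 399 [102 163 213] [ 0.5926  0.3042 -5.9644  0.0788]
top lid_round_small_knob 0.7 [137. 171.] 405 [ 72 154  69] [ 0.5654  0.4218 -5.0687  0.0772]
top lid_square_small_kno
[... 1052 characters left out ...]
671]
side lid_round_small_knob 0.69 [168. 236.] 210 [108 160 199] [  0.5988   0.2933 -14.6672   0.8504]
side lid_square_large_knob 0.69 [220. 243.] 868 [124 179 216] [4.51800e-01 2.15800e-01 7.44946e+01 5.57000e-02]
side lid_square_small_knob 0.52 [229. 193.] 255 [111 163 202] [6.271000e-01 3.000000e-03 1.775086e+02 1.765000e-01]
side bowls_center 0.7 [276. 189.] 767 [177 185 184] [ 0.48308187 -0.07796015  0.035     ]
side bowls_center 0.51 [168. 234.] 215 [108 159 199] [0.57663045 0.3004559  0.035     ]
side sauce_bottle_center 0.67 [159. 263.] 1562 [ 42  80 143] [0.50217489 0.38898787 0.035     ]
side sauce_bottle_center 0.58 [197. 202.] 586 [169 183 187] [0.63486201 0.1428376  0.035     ]
```

View pics/topz.png

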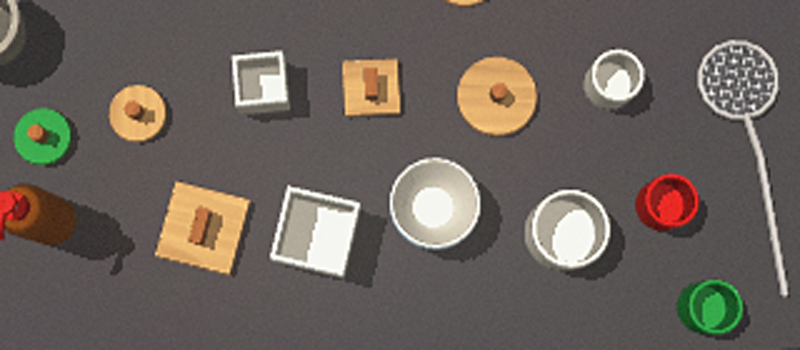

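```bash
cat >> h.py <<'E'
# seeds in top picture at start
SEED={'jar_round_large_mouth':(.434,-.223),'jar_round_small_mouth':(.622,-.293),'jar_square_large_mouth':(.4365,.077),'jar_square_small_mouth':(.626,.144),
'lid_round_large_knob':(.609,-.150),'lid_round_small_knob':(.594,.302),'lid_square_large_knob':(.450,.218),'lid_square_small_knob':(.622,.008)}
def seg(p,name,xy,zc=.03,rad=1.0):
    im=p["pixels"].astype(int); mx=im.max(2); sat=mx-im.min(2)
    if name in L: fg=(sat>45)&(im[...,2]>im[...,1]+8)
    else: fg=(mx>95)&(sat<60)
    w=(J.get(name) or L[name])[1]
    # roi: render dilated
    r=render(p,name,xy[0],xy[1],0)>0
    r=cv2.dilate(r.astype(np.uint8),np.ones((15,15)))>0
    fg=(fg&r).astype(np.uint8)
    n,lab,st,_=cv2.connectedComponentsWithStats(fg)
    if n<2: return None
    k=1+st[1:,4].argmax(); m=(lab==k).astype(np.uint8)
    cs,_=cv2.findContours(m,cv2.RETR_EXTERNAL,2); cv2.drawContours(m,cs,-1,1,-1)
    return m>0
E
python3 - <<'E'
from h import *
for n in("top","side"):
  p=vision.capture(n)
  im=cv2.resize(p["pixels"],None,fx=3,fy=3,interpolation=0)
  for nm in SEED:
    m=seg(p,nm,SEED[nm]); 
    if m is None: print('none');continue
    f=fit(p,nm,m); print(n,nm,np.round(f,4),m.sum())
    for mm,c in((m,(255,0,255)),(render(p,nm,f[0],f[1],np.radians(f[2]))>.5,(0,255,0))):
      cs,_=cv2.findContours(cv2.resize(mm.astype(np.uint8),None,fx=3,fy=3,interpolation=0),0,1); cv2.drawContours(im,cs,-1,c,1)
  cv2.imwrite(f"pics/{n}_s.png",im[380:750,440:1240] if n=="top" else im[360:810,360:1060])
E
```

```text
top jar_round_large_mouth [ 0.4337 -0.2229  1.64    0.0321] 881
top jar_round_small_mouth [ 0.6219 -0.2907  4.5405  0.049 ] 451
top jar_square_large_mouth [ 0.4378  0.0797 76.4075  0.3476] 1454
top jar_square_small_mouth [0.6253 0.1466 4.8268 0.1233] 559
top lid_round_large_knob [ 0.6074 -0.1478  0.1595  0.0335] 796
top lid_round_small_knob [ 0.5928  0.3038 -4.3466  0.0539] 413
top lid_square_large_knob [4.47300e-01 2.21000e-01 7.47821e+01 3.44000e-02] 976
top lid_square_small_knob [6.21100e-01 1.01000e-02 9.10246e+01 5.23000e-02] 490
side jar_round_large_mouth [  0.4495  -0.1963 -28.7845   0.5698] 1540
side jar_round_small_mouth [ 0.5713 -0.2574 -5.4306  0.6819] 1014
side jar_square_large_mouth [ 0.4185  0.1086 88.4103  0.4802] 2649
side jar_square_small_mouth [0.6017 0.1771 9.9097 0.6072] 1686
side lid_round_large_knob [ 0.6131 -0.1557  8.0358  0.2435] 286
side lid_round_small_knob [ 0.5845  0.3322 -1.7613  0.4724] 776
side lid_square_large_knob [4.49800e-01 2.16300e-01 7.55961e+01 4.30000e-02] 861
side lid_square_small_knob [6.246000e-01 3.300000e-03 1.814701e+02 7.550000e-02] 285
```

View pics/top_s.png

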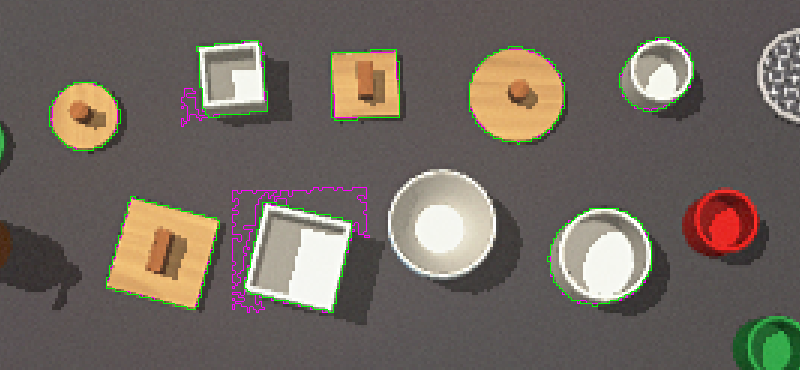

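View pics/side_s.png

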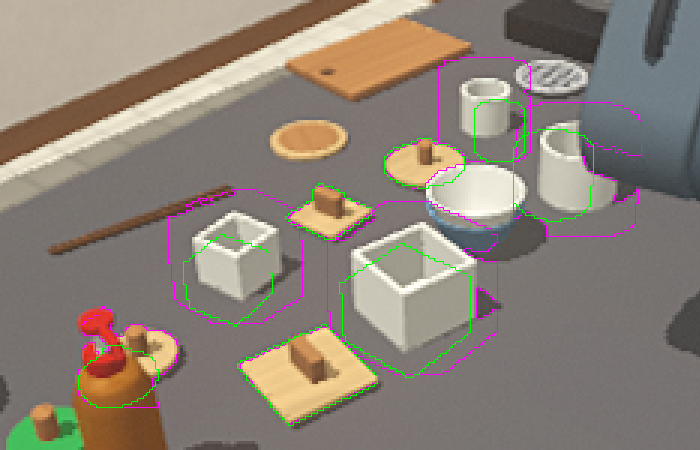

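Call:
{"op": "play_rows", "data": {
  "gripper": 0.7,
  "series": [
    {"tx": 0.035,"ty": 0.037,"turn": 0.1},
    {"tx": 0.035,"ty": 0.037,"turn": 0.1},
    {"tx": 0.035,"ty": 0.037,"turn": 0.1},
    {"tx": 0.035,"ty": 0.037,"turn": 0.1},
    {"tx": 0.035,"ty": 0.037,"turn": 0.1},
    {"tx": 0.035,"ty": 0.037,"turn": 0.1},
    {"tx": 0.035,"ty": 0.037,"turn": 0.1},
    {"tx": 0.035,"ty": 0.037,"turn": 0.1},
    {"tx": 0.035,"ty": 0.037,"turn": 0.1},
    {"tx": 0.035,"ty": 0.037,"turn": 0.1}
  ]
}}

```text
invalid input
```

Call:
{"op": "play_rows", "data": {
  "gripper": 0.7,
  "series": [
    {"tx": 0.035,"ty": 0.037,"tz": 0,"turn": 0.1},
    {"tx": 0.035,"ty": 0.037,"tz": 0,"turn": 0.1},
    {"tx": 0.035,"ty": 0.037,"tz": 0,"turn": 0.1},
    {"tx": 0.035,"ty": 0.037,"tz": 0,"turn": 0.1},
    {"tx": 0.035,"ty": 0.037,"tz": 0,"turn": 0.1},
    {"tx": 0.035,"ty": 0.037,"tz": 0,"turn": 0.1},
    {"tx": 0.035,"ty": 0.037,"tz": 0,"turn": 0.1},
    {"tx": 0.035,"ty": 0.037,"tz": 0,"turn": 0.1},
    {"tx": 0.035,"ty": 0.037,"tz": 0,"turn": 0.1},
    {"tx": 0.035,"ty": 0.037,"tz": 0,"turn": 0.1}
  ]
}}

```text
time_s: 2.3
position: [0.4621, -0.3009, 0.2925]
tcp_rot: [[0.975, -0.224, 0.0], [-0.224, -0.975, -0.0], [0.001, 0.0, -1.0]]
force: [-0.1, -0.6, 0.0]
opening: 0.703
```

Call:
{"op": "play_rows", "data": {
  "series": [
    {"tx": 0.0306,"ty": 0.0315,"tz": -0.0276,"turn": 0.036},
    {"tx": 0.0306,"ty": 0.0315,"tz": -0.0276,"turn": 0.036},
    {"tx": 0.0306,"ty": 0.0315,"tz": -0.0276,"turn": 0.036},
    {"tx": 0.0306,"ty": 0.0315,"tz": -0.0276,"turn": 0.036},
    {"tx": 0.0306,"ty": 0.0315,"tz": -0.0276,"turn": 0.036},
    {"tx": 0.0306,"ty": 0.0315,"tz": -0.0276,"turn": 0.036},
    {"tx": 0,"ty": 0,"tz": 0,"turn": 0}
  ]
}}

```text
time_s: 3.0
position: [0.6089, -0.1471, 0.1565]
tcp_rot: [[1.0, 0.001, -0.003], [0.001, -1.0, 0.003], [-0.003, -0.003, -1.0]]
force: [-0.9, 0.6, 0.7]
opening: 0.703
```

```bash
cat > look.py <<'E'
import sys
from h import *
p=vision.capture("side"); t=vision.capture("top"); s=bot.read_state()
P=s["position"]; R=s["tcp_rot"]
print(s["time_s"],P.round(4),np.degrees(np.arctan2(R[1,0],R[0,0])).round(2),s["force"].round(1),round(s["opening"],3))
tip=P+R[:,2]*bot.tips_ahead
im=p["pixels"].copy(); u=proj(p,np.array([tip]))[0]; print("tip px side",u, "top",proj(t,np.array([tip]))[0])
w=110; x0=int(np.clip(u[0]-w,0,512-2*w)); y0=int(np.clip(u[1]-w*.7,0,384-150))
z=cv2.resize(im[y0:y0+150,x0:x0+220],None,fx=3,fy=3,interpolation=2)
cv2.drawMarker(z,(int((u[0]-x0+.5)*3),int((u[1]-y0+.5)*3)),(255,0,255),0,12,1)
cv2.imwrite(f"pics/{sys.argv[1]}_side.png",z); cv2.imwrite(f"pics/{sys.argv[1]}_top.png",cv2.resize(t["pixels"][110:270,100:430],None,fx=2.4,fy=2.4))
E
python3 look.py a
```

```text
3.1 [ 0.6079 -0.1502  0.159 ] -0.11 [-0.8 -0.3  0.8] 0.695
tip px side [260.74558205 156.10683916] top [322.16423202 151.82709214]
```

View pics/a_side.png

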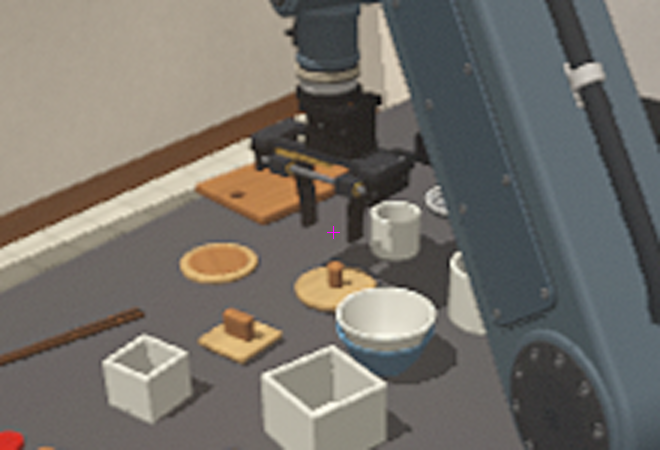

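Call:
{"op": "play_rows", "data": {
  "series": [
    {"tx": 0.001,"ty": 0,"tz": -0.018,"turn": 0},
    {"tx": 0,"ty": 0,"tz": -0.018,"turn": 0},
    {"tx": 0,"ty": 0,"tz": -0.018,"turn": 0},
    {"tx": 0,"ty": 0,"tz": -0.018,"turn": 0},
    {"tx": 0,"ty": 0,"tz": -0.016,"turn": 0},
    {"tx": 0,"ty": 0,"tz": 0,"turn": 0},
    {"tx": 0,"ty": 0,"tz": 0,"turn": 0}
  ]
}}

```text
time_s: 3.8
position: [0.6085, -0.151, 0.0888]
tcp_rot: [[1.0, -0.004, -0.001], [-0.004, -1.0, 0.0], [-0.001, -0.0, -1.0]]
force: [-0.6, 0.2, 1.1]
opening: 0.697
```

Call:
{"op": "play_rows", "data": {
  "gripper": 0,
  "series": [
    {"tx": 0,"ty": 0,"tz": 0,"turn": 0},
    {"tx": 0,"ty": 0,"tz": 0,"turn": 0},
    {"tx": 0,"ty": 0,"tz": 0,"turn": 0},
    {"tx": 0,"ty": 0,"tz": 0,"turn": 0},
    {"tx": 0,"ty": 0,"tz": 0,"turn": 0},
    {"tx": 0,"ty": 0,"tz": 0,"turn": 0},
    {"tx": 0,"ty": 0,"tz": 0,"turn": 0},
    {"tx": 0,"ty": 0,"tz": 0,"turn": 0}
  ]
}}

```text
time_s: 4.6
position: [0.6085, -0.1509, 0.0895]
tcp_rot: [[1.0, -0.004, -0.0], [-0.004, -1.0, 0.0], [-0.0, -0.0, -1.0]]
force: [-1.3, 0.3, 1.6]
opening: 0.218
```

```bash
python3 look.py b
```

```text
4.7 [ 0.6085 -0.1509  0.0895] -0.2 [-1.9 -1.   2.4] 0.218
tip px side [261.0369215  172.72552471] top [319.66497412 156.82577262]
```

View pics/b_side.png

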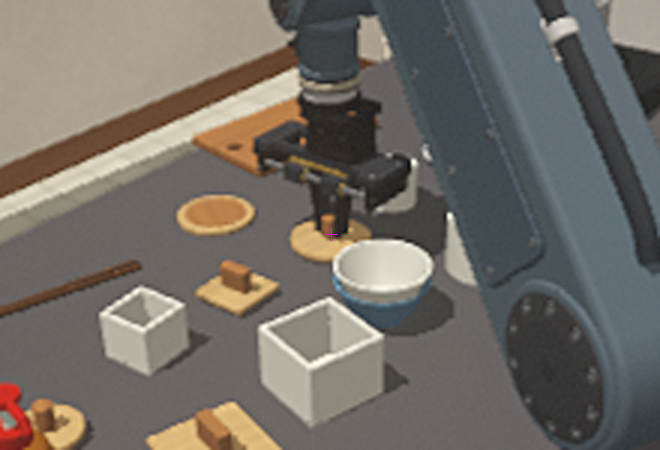

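Call:
{"op": "play_rows", "data": {
  "series": [
    {"tx": 0,"ty": 0,"tz": 0.02,"turn": 0},
    {"tx": 0,"ty": 0,"tz": 0.04,"turn": 0},
    {"tx": 0,"ty": 0,"tz": 0.04,"turn": 0},
    {"tx": 0,"ty": 0,"tz": 0.0375,"turn": 0},
    {"tx": -0.0434,"ty": -0.0188,"tz": 0,"turn": 0},
    {"tx": -0.0434,"ty": -0.0188,"tz": 0,"turn": 0},
    {"tx": -0.0434,"ty": -0.0188,"tz": 0,"turn": 0},
    {"tx": -0.0434,"ty": -0.0188,"tz": 0,"turn": 0},
    {"tx": -0.0435,"ty": -0.0187,"tz": 0,"turn": 0},
    {"tx": 0,"ty": 0,"tz": 0,"turn": 0}
  ]
}}

```text
time_s: 5.7
position: [0.4314, -0.2266, 0.2]
tcp_rot: [[1.0, -0.007, -0.003], [-0.007, -1.0, 0.001], [-0.003, -0.001, -1.0]]
force: [0.1, 0.5, -1.0]
opening: 0.222
```

```bash
python3 look.py c
```

```text
5.8 [ 0.4351 -0.2269  0.2003] -0.33 [ 0.7 -0.2 -1.4] 0.218
tip px side [313.79847021 151.10199431] top [353.38853853 207.88976891]
```

View pics/c_side.png

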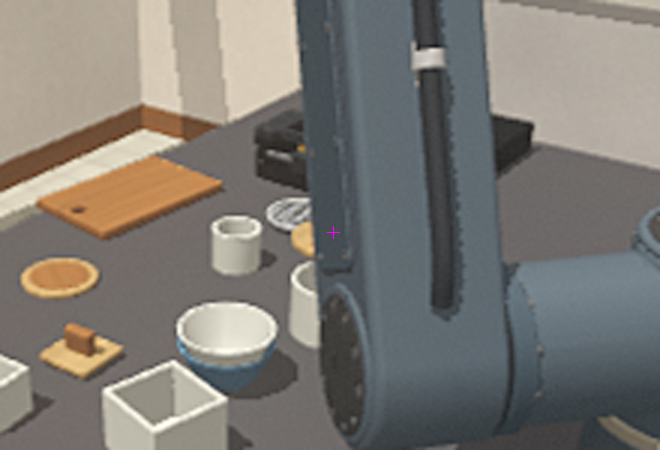

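View pics/c_top.png

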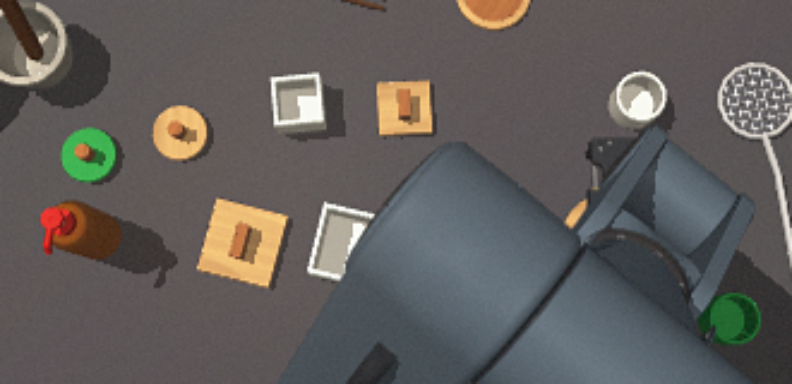

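Call:
{"op": "play_rows", "data": {
  "series": [
    {"tx": 0,"ty": 0.001,"tz": -0.012,"turn": 0},
    {"tx": 0,"ty": 0,"tz": -0.012,"turn": 0},
    {"tx": 0,"ty": 0,"tz": -0.012,"turn": 0},
    {"tx": 0,"ty": 0,"tz": -0.01,"turn": 0},
    {"tx": 0,"ty": 0,"tz": -0.006,"turn": 0},
    {"tx": 0,"ty": 0,"tz": -0.005,"turn": 0},
    {"tx": 0,"ty": 0,"tz": 0,"turn": 0},
    {"tx": 0,"ty": 0,"tz": 0,"turn": 0}
  ]
}}

```text
time_s: 6.6
position: [0.4351, -0.2254, 0.1537]
tcp_rot: [[1.0, -0.004, 0.0], [-0.004, -1.0, -0.0], [0.0, 0.0, -1.0]]
force: [-0.1, -0.2, -0.9]
opening: 0.219
```

Call:
{"op": "play_rows", "data": {
  "gripper": 0.6,
  "series": [
    {"tx": 0,"ty": 0,"tz": 0,"turn": 0},
    {"tx": 0,"ty": 0,"tz": 0,"turn": 0},
    {"tx": 0,"ty": 0,"tz": 0,"turn": 0},
    {"tx": 0,"ty": 0,"tz": 0,"turn": 0},
    {"tx": 0,"ty": 0,"tz": 0.02,"turn": 0},
    {"tx": 0,"ty": 0,"tz": 0.04,"turn": 0},
    {"tx": 0,"ty": 0,"tz": 0.05,"turn": 0},
    {"tx": 0,"ty": 0,"tz": 0.05,"turn": 0}
  ]
}}

```text
time_s: 7.4
position: [0.4346, -0.225, 0.2828]
tcp_rot: [[1.0, -0.004, -0.001], [-0.004, -1.0, 0.001], [-0.001, -0.001, -1.0]]
force: [0.1, -0.9, 0.5]
opening: 0.604
```

Call:
{"op": "play_rows", "data": {
  "series": [
    {"tx": 0.0335,"ty": 0.0417,"tz": 0,"turn": 0.02},
    {"tx": 0.0335,"ty": 0.0417,"tz": 0,"turn": 0},
    {"tx": 0.0335,"ty": 0.0417,"tz": 0,"turn": 0},
    {"tx": 0.0335,"ty": 0.0417,"tz": 0,"turn": 0},
    {"tx": 0.0335,"ty": 0.0417,"tz": 0,"turn": 0},
    {"tx": 0.0335,"ty": 0.0417,"tz": 0,"turn": 0},
    {"tx": 0.0335,"ty": 0.0417,"tz": 0,"turn": 0},
    {"tx": 0,"ty": 0,"tz": -0.06,"turn": 0},
    {"tx": 0,"ty": 0,"tz": -0.06,"turn": 0},
    {"tx": 0,"ty": 0,"tz": 0,"turn": 0}
  ]
}}

```text
time_s: 8.4
position: [0.6178, 0.0094, 0.1786]
tcp_rot: [[1.0, 0.018, -0.016], [0.018, -1.0, 0.003], [-0.016, -0.003, -1.0]]
force: [-1.5, -0.0, -0.4]
opening: 0.594
```

```bash
python3 look.py d
```

```text
8.5 [0.6222 0.0082 0.1853] 0.98 [ 0.7 -0.4  0.8] 0.6
tip px side [226.88989724 165.07691581] top [268.56391772 145.88791759]
```

View pics/d_side.png

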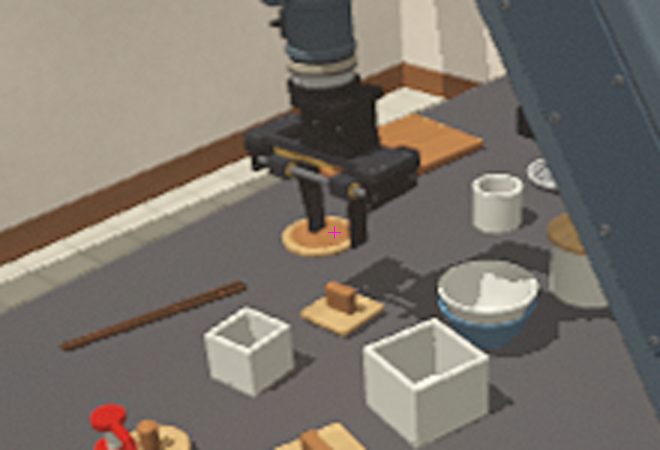

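View pics/d_top.png

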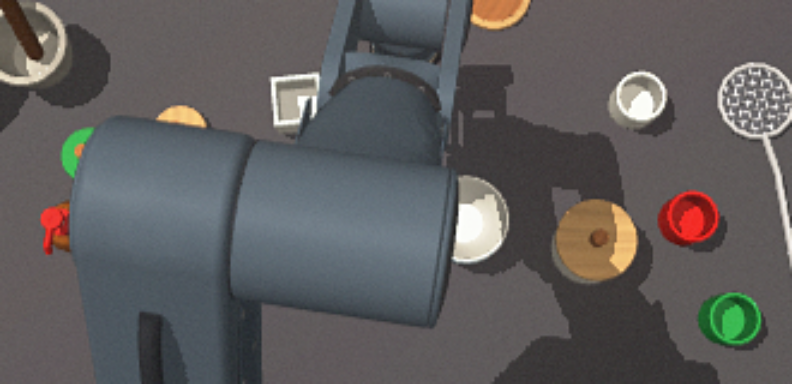

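Call:
{"op": "play_rows", "data": {
  "series": [
    {"tx": 0,"ty": 0,"tz": -0.03,"turn": 0},
    {"tx": 0,"ty": 0,"tz": -0.03,"turn": 0},
    {"tx": 0,"ty": 0,"tz": -0.025,"turn": 0},
    {"tx": 0,"ty": 0,"tz": -0.02,"turn": 0},
    {"tx": 0,"ty": 0,"tz": -0.016,"turn": 0},
    {"tx": 0,"ty": 0,"tz": 0,"turn": 0},
    {"tx": 0,"ty": 0,"tz": 0,"turn": 0}
  ]
}}

```text
time_s: 9.2
position: [0.6232, 0.008, 0.0898]
tcp_rot: [[1.0, 0.017, 0.001], [0.017, -1.0, -0.0], [0.001, 0.0, -1.0]]
force: [-0.6, 0.3, 0.2]
opening: 0.602
```

Call:
{"op": "play_rows", "data": {
  "gripper": 0,
  "series": [
    {"tx": 0,"ty": 0,"tz": 0,"turn": 0},
    {"tx": 0,"ty": 0,"tz": 0,"turn": 0},
    {"tx": 0,"ty": 0,"tz": 0,"turn": 0},
    {"tx": 0,"ty": 0,"tz": 0,"turn": 0},
    {"tx": 0,"ty": 0,"tz": 0,"turn": 0},
    {"tx": 0,"ty": 0,"tz": 0,"turn": 0},
    {"tx": 0,"ty": 0,"tz": 0,"turn": 0},
    {"tx": 0,"ty": 0,"tz": 0,"turn": 0}
  ]
}}

```text
time_s: 10.0
position: [0.6228, 0.0082, 0.0896]
tcp_rot: [[1.0, 0.017, 0.001], [0.017, -1.0, -0.0], [0.001, 0.0, -1.0]]
force: [-0.9, -0.1, 5.8]
opening: 0.409
```

```bash
python3 look.py e
```

```text
10.1 [0.6228 0.0082 0.0896] 1.0 [-0.6  0.3  6.4] 0.414
tip px side [228.64535389 189.46273231] top [268.47767393 153.20198271]
```

View pics/e_side.png

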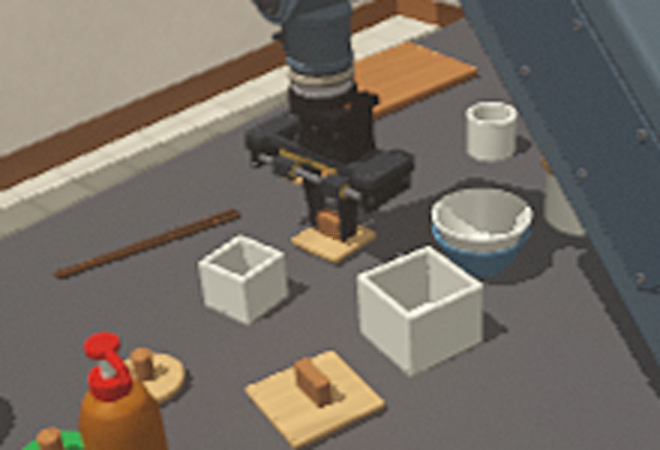

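Call:
{"op": "play_rows", "data": {
  "series": [
    {"tx": 0,"ty": 0,"tz": 0.02,"turn": 0},
    {"tx": 0,"ty": 0,"tz": 0.035,"turn": 0},
    {"tx": 0,"ty": 0,"tz": 0.035,"turn": 0},
    {"tx": 0,"ty": 0,"tz": 0.035,"turn": 0},
    {"tx": 0.0012,"ty": 0.0427,"tz": 0,"turn": 0.017},
    {"tx": 0.0012,"ty": 0.0427,"tz": 0,"turn": 0.017},
    {"tx": 0.0013,"ty": 0.0427,"tz": 0,"turn": 0.017},
    {"tx": 0.0013,"ty": 0.0426,"tz": 0,"turn": 0.016},
    {"tx": 0,"ty": 0,"tz": 0,"turn": 0},
    {"tx": 0,"ty": 0,"tz": 0,"turn": 0}
  ]
}}

```text
time_s: 11.1
position: [0.6264, 0.1455, 0.1894]
tcp_rot: [[0.996, 0.089, 0.0], [0.089, -0.996, -0.0], [0.0, 0.0, -1.0]]
force: [0.1, 0.3, -0.5]
opening: 0.411
```

```bash
python3 look.py f
```

```text
11.2 [0.6266 0.144  0.1892] 4.98 [-0.4  0.5 -1. ] 0.412
tip px side [194.80676512 180.2746935 ] top [221.75857227 144.83614667]
```

View pics/f_side.png

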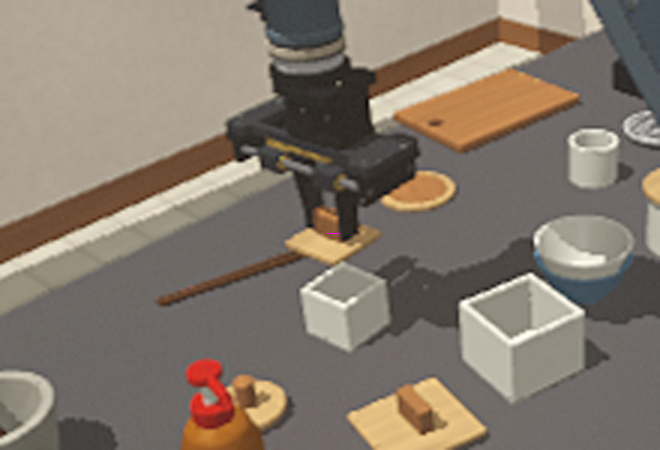

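Call:
{"op": "play_rows", "data": {
  "series": [
    {"tx": -0.001,"ty": 0.001,"tz": -0.015,"turn": 0},
    {"tx": 0,"ty": 0,"tz": -0.015,"turn": 0},
    {"tx": 0,"ty": 0,"tz": -0.014,"turn": 0},
    {"tx": 0,"ty": 0,"tz": -0.009,"turn": 0},
    {"tx": 0,"ty": 0,"tz": -0.005,"turn": 0},
    {"tx": 0,"ty": 0,"tz": -0.004,"turn": 0},
    {"tx": 0,"ty": 0,"tz": 0,"turn": 0},
    {"tx": 0,"ty": 0,"tz": 0,"turn": 0}
  ]
}}

```text
time_s: 12.0
position: [0.6261, 0.1456, 0.1397]
tcp_rot: [[0.996, 0.088, 0.001], [0.088, -0.996, 0.0], [0.001, 0.0, -1.0]]
force: [0.7, -0.7, -0.3]
opening: 0.411
```

```bash
python3 look.py g
```

```text
12.1 [0.626  0.1457 0.1397] 5.02 [-0.5 -0.4 -0.1] 0.415
tip px side [196.40747784 194.12475146] top [222.85840018 149.12065711]
```

View pics/g_side.png

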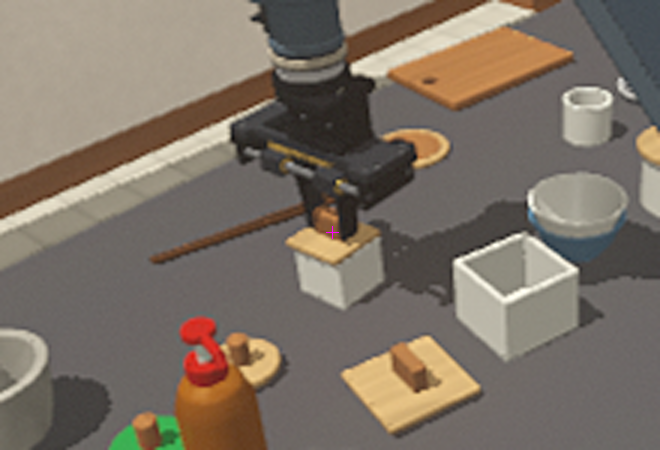

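Call:
{"op": "play_rows", "data": {
  "gripper": 0.7,
  "series": [
    {"tx": 0,"ty": 0,"tz": -0.0008,"turn": 0},
    {"tx": 0,"ty": 0,"tz": 0,"turn": 0},
    {"tx": 0,"ty": 0,"tz": 0,"turn": 0},
    {"tx": 0,"ty": 0,"tz": 0,"turn": 0},
    {"tx": 0,"ty": 0,"tz": 0.02,"turn": 0},
    {"tx": 0,"ty": 0,"tz": 0.04,"turn": 0},
    {"tx": 0,"ty": 0,"tz": 0.05,"turn": 0},
    {"tx": 0,"ty": 0,"tz": 0,"turn": 0}
  ]
}}

```text
time_s: 12.9
position: [0.6295, 0.1459, 0.2341]
tcp_rot: [[0.996, 0.088, 0.014], [0.088, -0.996, 0.001], [0.014, 0.0, -1.0]]
force: [1.5, -0.1, 1.1]
opening: 0.7
```

Call:
{"op": "play_rows", "data": {
  "gripper": 0.8,
  "series": [
    {"tx": -0.037,"ty": 0.0153,"tz": 0,"turn": -0.056},
    {"tx": -0.037,"ty": 0.0153,"tz": 0,"turn": -0.056},
    {"tx": -0.037,"ty": 0.0153,"tz": 0,"turn": -0.056},
    {"tx": -0.037,"ty": 0.0153,"tz": 0,"turn": -0.056},
    {"tx": -0.037,"ty": 0.0153,"tz": 0,"turn": -0.056},
    {"tx": -0.037,"ty": 0.0153,"tz": 0,"turn": -0.056},
    {"tx": 0,"ty": 0,"tz": -0.04,"turn": 0},
    {"tx": 0,"ty": 0,"tz": -0.04,"turn": 0},
    {"tx": 0,"ty": 0,"tz": 0,"turn": 0},
    {"tx": 0,"ty": 0,"tz": 0,"turn": 0}
  ]
}}

```text
time_s: 13.9
position: [0.4483, 0.219, 0.163]
tcp_rot: [[0.965, -0.261, -0.001], [-0.261, -0.965, -0.0], [-0.001, 0.0, -1.0]]
force: [0.8, -0.1, 0.2]
opening: 0.8
```

```bash
python3 look.py i
```

```text
14.0 [0.4493 0.2192 0.164 ] -15.16 [ 0.6  0.  -0.5] 0.8
tip px side [218.98711836 220.47837977] top [196.91731948 206.95225741]
```

View pics/i_side.png

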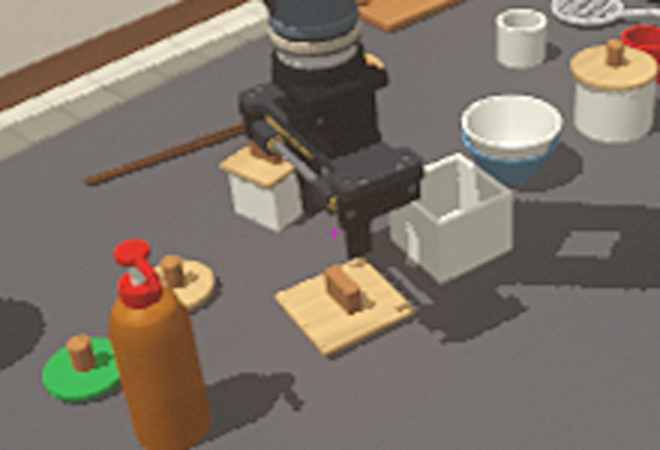

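View pics/i_top.png

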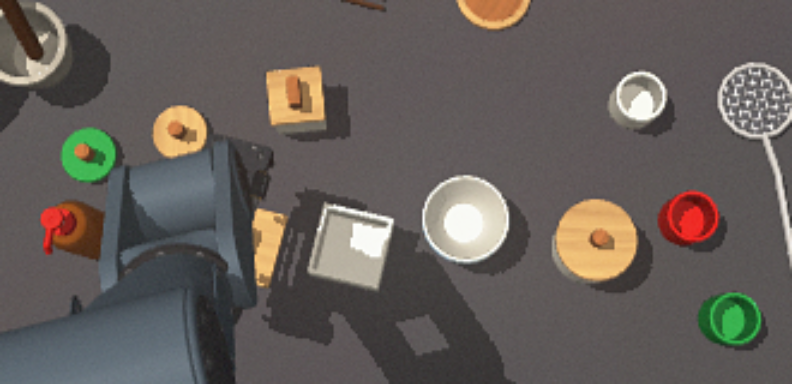

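Call:
{"op": "play_rows", "data": {
  "series": [
    {"tx": 0,"ty": 0,"tz": -0.024,"turn": 0},
    {"tx": 0,"ty": 0,"tz": -0.024,"turn": 0},
    {"tx": 0,"ty": 0,"tz": -0.024,"turn": 0},
    {"tx": 0,"ty": 0,"tz": -0.014,"turn": 0},
    {"tx": 0,"ty": 0,"tz": -0.008,"turn": 0},
    {"tx": 0,"ty": 0,"tz": 0,"turn": 0},
    {"tx": 0,"ty": 0,"tz": 0,"turn": 0}
  ]
}}

```text
time_s: 14.7
position: [0.4487, 0.2191, 0.0882]
tcp_rot: [[0.965, -0.261, 0.001], [-0.261, -0.965, 0.0], [0.001, -0.001, -1.0]]
force: [-0.1, -0.5, -0.4]
opening: 0.801
```

Call:
{"op": "play_rows", "data": {
  "gripper": 0,
  "series": [
    {"tx": 0,"ty": 0,"tz": 0,"turn": 0},
    {"tx": 0,"ty": 0,"tz": 0,"turn": 0},
    {"tx": 0,"ty": 0,"tz": 0,"turn": 0},
    {"tx": 0,"ty": 0,"tz": 0,"turn": 0},
    {"tx": 0,"ty": 0,"tz": 0,"turn": 0},
    {"tx": 0,"ty": 0,"tz": 0,"turn": 0},
    {"tx": 0,"ty": 0,"tz": 0,"turn": 0},
    {"tx": 0,"ty": 0,"tz": 0,"turn": 0}
  ]
}}

```text
time_s: 15.5
position: [0.448, 0.219, 0.0877]
tcp_rot: [[0.965, -0.261, -0.0], [-0.261, -0.965, -0.0], [-0.0, 0.0, -1.0]]
force: [-1.3, 0.8, 3.9]
opening: 0.503
```

```bash
python3 look.py k
```

```text
15.6 [0.448  0.219  0.0877] -15.15 [-1.5 -0.7  5.4] 0.5
tip px side [221.64724234 242.37379498] top [200.86962145 210.19099642]
```

View pics/k_side.png

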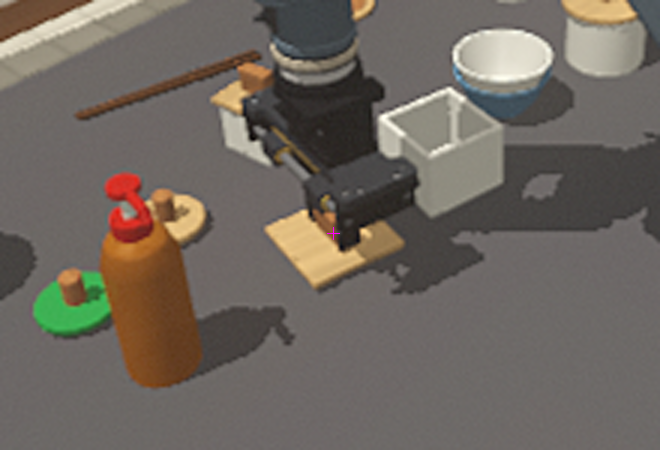

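Call:
{"op": "play_rows", "data": {
  "series": [
    {"tx": 0,"ty": 0,"tz": 0.02,"turn": 0},
    {"tx": 0,"ty": 0,"tz": 0.04,"turn": 0},
    {"tx": 0,"ty": 0,"tz": 0.04,"turn": 0},
    {"tx": 0,"ty": 0,"tz": 0.0375,"turn": 0},
    {"tx": -0.0034,"ty": -0.0442,"tz": 0,"turn": 0.005},
    {"tx": -0.0034,"ty": -0.0442,"tz": 0,"turn": 0},
    {"tx": -0.0034,"ty": -0.0441,"tz": 0,"turn": 0},
    {"tx": -0.0034,"ty": -0.0441,"tz": 0,"turn": 0},
    {"tx": 0,"ty": 0,"tz": 0,"turn": 0},
    {"tx": 0,"ty": 0,"tz": 0,"turn": 0}
  ]
}}

```text
time_s: 16.6
position: [0.4376, 0.0771, 0.1974]
tcp_rot: [[0.966, -0.259, 0.0], [-0.259, -0.966, 0.0], [0.0, -0.0, -1.0]]
force: [0.8, -0.1, -0.7]
opening: 0.5
```

```bash
python3 look.py l
```

```text
16.7 [0.4375 0.0783 0.1974] -14.82 [0.3 0.7 0.2] 0.506
tip px side [255.89833938 189.25582691] top [244.90657251 209.00811777]
```

View pics/l_side.png

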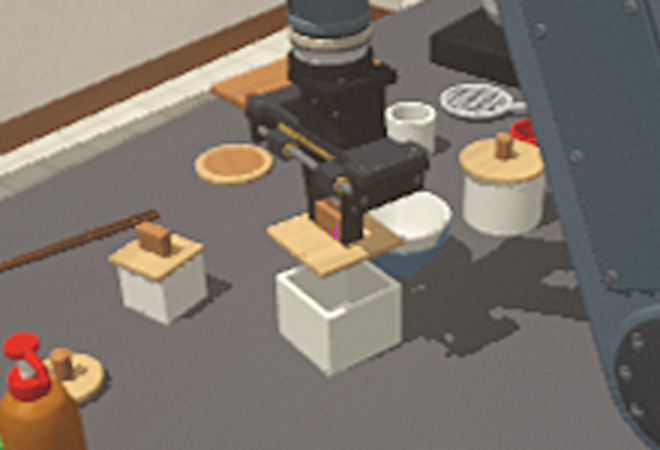

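Descend 45.5 mm.

Call:
{"op": "play_rows", "data": {
  "series": [
    {"tx": 0,"ty": 0,"tz": -0.014,"turn": 0},
    {"tx": 0,"ty": 0,"tz": -0.014,"turn": 0},
    {"tx": 0,"ty": 0,"tz": -0.012,"turn": 0},
    {"tx": 0,"ty": 0,"tz": -0.008,"turn": 0},
    {"tx": 0,"ty": 0,"tz": -0.005,"turn": 0},
    {"tx": 0,"ty": 0,"tz": -0.003,"turn": 0},
    {"tx": 0,"ty": 0,"tz": 0,"turn": 0},
    {"tx": 0,"ty": 0,"tz": 0,"turn": 0}
  ]
}}

```text
time_s: 17.5
position: [0.4375, 0.0777, 0.1529]
tcp_rot: [[0.967, -0.256, 0.001], [-0.256, -0.967, -0.0], [0.001, -0.0, -1.0]]
force: [0.2, 0.7, -0.6]
opening: 0.505
```

```bash
python3 look.py m
```

```text
17.6 [0.4376 0.0777 0.153 ] -14.85 [ 0.2  0.2 -0.9] 0.503
tip px side [256.37426512 201.9119441 ] top [245.88220074 210.58263653]
```

View pics/m_side.png

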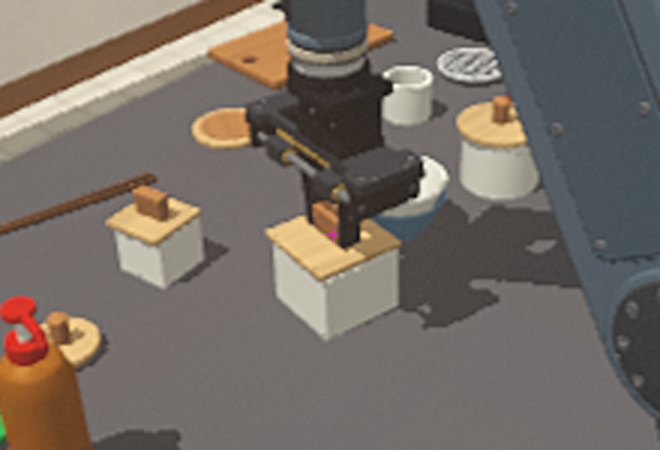

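Call:
{"op": "play_rows", "data": {
  "gripper": 0.8,
  "series": [
    {"tx": 0,"ty": 0,"tz": -0.001,"turn": 0},
    {"tx": 0,"ty": 0,"tz": 0,"turn": 0},
    {"tx": 0,"ty": 0,"tz": 0,"turn": 0},
    {"tx": 0,"ty": 0,"tz": 0,"turn": 0},
    {"tx": 0,"ty": 0,"tz": 0.02,"turn": 0},
    {"tx": 0,"ty": 0,"tz": 0.04,"turn": 0},
    {"tx": 0,"ty": 0,"tz": 0.06,"turn": 0},
    {"tx": 0,"ty": 0,"tz": 0.055,"turn": 0},
    {"tx": 0,"ty": 0,"tz": 0,"turn": 0}
  ]
}}

```text
time_s: 18.5
position: [0.4404, 0.0777, 0.2972]
tcp_rot: [[0.967, -0.256, 0.013], [-0.256, -0.967, -0.001], [0.013, -0.003, -1.0]]
force: [0.2, 0.0, -0.5]
opening: 0.799
```

Run:
```python
from h import *
p=vision.capture("side");q=vision.capture("top");s=bot.read_state();print(s["time_s"],s["position"],s["force"])
for pp in(p,q):
  for r in nets.masks_of(pp,'sauce_bottle_center')[:1]:
    m=r['region'];ys,xs=np.nonzero(m);k=ys.argmax();print(r['confidence'],'lowest px',xs[k],ys[k],back(pp,(xs[ys>ys.max()-3].mean(),ys.max()),0.0), xs.min(),xs.max(),ys.min(),ys.max())
    if pp is q: print('top-silh right edge at z0',back(pp,(xs.max(),ys[xs>xs.max()-2].mean()),0.05))
  for r in nets.masks_of(pp,'lid_round_small_knob')[:2]:
    print(r['confidence'],fit(pp,'lid_round_small_knob',r['region']))
```

```text
18.6 [0.43749749 0.07774488 0.29284442] [-0.27795494 -0.54855972  0.0860563 ]
0.88 lowest px 159 293 [0.44438442 0.42755494 0.        ] 144 177 223 293
0.76 (np.float64(0.5989642957880408), np.float64(0.2936175968007626), np.float64(-18.549573626492773), np.float64(0.7847634466630689))
0.56 lowest px 137 217 [0.43178028 0.41134789 0.        ] 116 150 193 217
top-silh right edge at z0 [0.45437626 0.36732071 0.05      ]
0.79 (np.float64(0.5913157533492115), np.float64(0.30335999740321956), np.float64(-6.814268125031176), np.float64(0.09226110697443533))
0.65 (np.float64(0.5664437943620853), np.float64(0.4221176918035159), np.float64(-5.554887281380759), np.float64(0.06651325566901577))
```

Call:
{"op": "play_rows", "data": {
  "gripper": 0.6,
  "series": [
    {"tx": 0.028,"ty": 0.04,"tz": 0,"turn": 0.0354},
    {"tx": 0.028,"ty": 0.04,"tz": 0,"turn": 0.0354},
    {"tx": 0.028,"ty": 0.04,"tz": 0,"turn": 0.0354},
    {"tx": 0.028,"ty": 0.04,"tz": 0,"turn": 0.0354},
    {"tx": 0.028,"ty": 0.04,"tz": 0,"turn": 0.0354},
    {"tx": 0.028,"ty": 0.04,"tz": 0,"turn": 0.0354},
    {"tx": 0.028,"ty": 0.04,"tz": 0,"turn": 0.0354},
    {"tx": 0,"ty": 0,"tz": -0.06,"turn": 0},
    {"tx": 0,"ty": 0,"tz": -0.05,"turn": 0},
    {"tx": 0,"ty": 0,"tz": 0,"turn": 0}
  ]
}}

```text
time_s: 19.8
position: [0.5894, 0.3004, 0.1953]
tcp_rot: [[1.0, 0.001, -0.017], [0.001, -1.0, -0.006], [-0.017, 0.006, -1.0]]
force: [-0.3, -0.0, -0.5]
opening: 0.599
```

```bash
python3 look.py n
```

```text
19.9 [0.5935 0.3015 0.2021] 0.01 [-0.1 -0.4  0.2] 0.6
tip px side [158.43328054 203.71928182] top [166.3970119 156.0625862]
```

View pics/n_side.png

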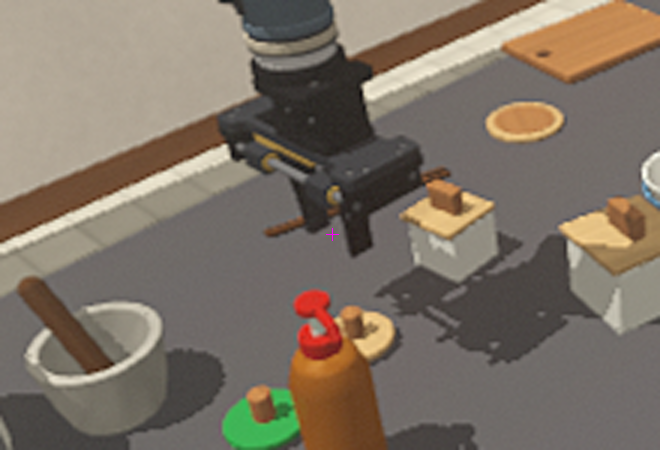

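View pics/n_top.png

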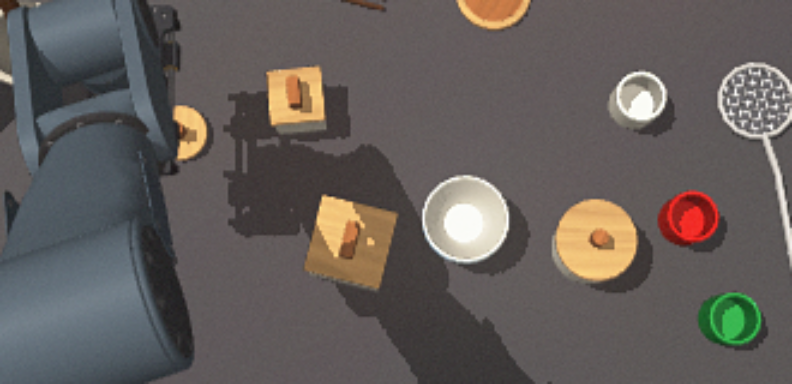

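Call:
{"op": "play_rows", "data": {
  "series": [
    {"tx": 0.0005,"ty": 0.0005,"tz": -0.03,"turn": 0},
    {"tx": 0,"ty": 0,"tz": -0.03,"turn": 0},
    {"tx": 0,"ty": 0,"tz": -0.03,"turn": 0},
    {"tx": 0,"ty": 0,"tz": -0.025,"turn": 0},
    {"tx": 0,"ty": 0,"tz": -0.016,"turn": 0},
    {"tx": 0,"ty": 0,"tz": -0.011,"turn": 0},
    {"tx": 0,"ty": 0,"tz": 0,"turn": 0},
    {"tx": 0,"ty": 0,"tz": 0,"turn": 0}
  ]
}}

```text
time_s: 20.7
position: [0.5953, 0.3023, 0.0915]
tcp_rot: [[1.0, 0.0, 0.002], [0.0, -1.0, 0.001], [0.002, -0.001, -1.0]]
force: [0.3, 0.4, 0.7]
opening: 0.597
```

Call:
{"op": "play_rows", "data": {
  "gripper": 0,
  "series": [
    {"tx": 0,"ty": 0,"tz": 0,"turn": 0},
    {"tx": 0,"ty": 0,"tz": 0,"turn": 0},
    {"tx": 0,"ty": 0,"tz": 0,"turn": 0},
    {"tx": 0,"ty": 0,"tz": 0,"turn": 0},
    {"tx": 0,"ty": 0,"tz": 0,"turn": 0},
    {"tx": 0,"ty": 0,"tz": 0,"turn": 0},
    {"tx": 0,"ty": 0,"tz": 0,"turn": 0},
    {"tx": 0,"ty": 0,"tz": 0,"turn": 0}
  ]
}}

```text
time_s: 21.5
position: [0.5944, 0.3021, 0.0904]
tcp_rot: [[1.0, 0.0, -0.0], [0.0, -1.0, -0.0], [-0.0, 0.0, -1.0]]
force: [-1.0, -0.3, 1.9]
opening: 0.219
```

```bash
python3 look.py o
```

```text
21.6 [0.5944 0.3021 0.0904] 0.02 [ 0.3 -1.   2.4] 0.217
tip px side [164.8502387  235.68526672] top [174.23581583 163.7352008 ]
```

View pics/o_side.png

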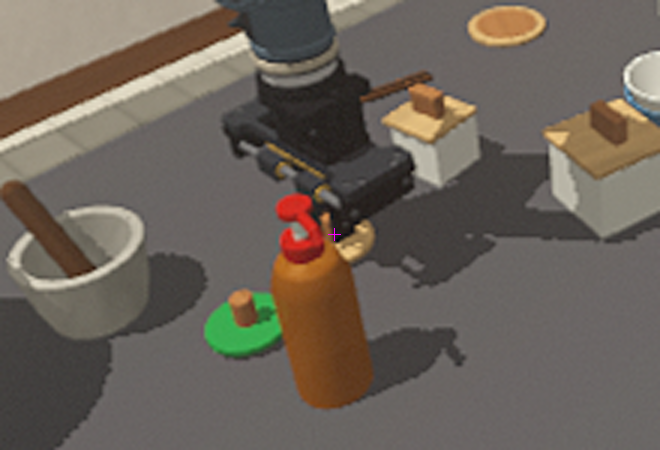

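Call:
{"op": "play_rows", "data": {
  "series": [
    {"tx": 0,"ty": 0,"tz": 0.02,"turn": 0},
    {"tx": 0,"ty": 0,"tz": 0.05,"turn": 0},
    {"tx": 0,"ty": 0,"tz": 0.06,"turn": 0},
    {"tx": 0,"ty": 0,"tz": 0.05,"turn": 0},
    {"tx": 0.0024,"ty": -0.0495,"tz": 0,"turn": 0},
    {"tx": 0.0024,"ty": -0.0495,"tz": 0,"turn": 0},
    {"tx": 0.0024,"ty": -0.0495,"tz": 0,"turn": 0},
    {"tx": 0.0024,"ty": -0.0495,"tz": 0,"turn": 0},
    {"tx": 0.0024,"ty": -0.0495,"tz": 0,"turn": 0},
    {"tx": 0.0024,"ty": -0.0495,"tz": 0,"turn": 0}
  ]
}}

```text
time_s: 22.6
position: [0.6063, 0.0629, 0.2355]
tcp_rot: [[1.0, 0.0, 0.002], [0.0, -1.0, -0.0], [0.002, 0.0, -1.0]]
force: [0.4, -0.4, -0.5]
opening: 0.221
```

Call:
{"op": "play_rows", "data": {
  "series": [
    {"tx": 0.0024,"ty": -0.0495,"tz": 0,"turn": 0},
    {"tx": 0.0024,"ty": -0.0495,"tz": 0,"turn": 0},
    {"tx": 0.0024,"ty": -0.0495,"tz": 0,"turn": 0},
    {"tx": 0.0024,"ty": -0.0495,"tz": 0,"turn": 0},
    {"tx": 0.0024,"ty": -0.0495,"tz": 0,"turn": 0},
    {"tx": 0.0024,"ty": -0.0495,"tz": 0,"turn": 0},
    {"tx": 0.0024,"ty": -0.0495,"tz": 0,"turn": 0},
    {"tx": 0.0024,"ty": -0.0495,"tz": 0,"turn": 0},
    {"tx": 0.0024,"ty": -0.0495,"tz": 0,"turn": 0},
    {"tx": 0,"ty": 0,"tz": 0,"turn": 0}
  ]
}}

```text
time_s: 23.6
position: [0.6236, -0.2984, 0.2356]
tcp_rot: [[1.0, -0.005, 0.004], [-0.005, -1.0, -0.005], [0.004, 0.005, -1.0]]
force: [0.1, 0.2, -0.1]
opening: 0.222
```

```bash
python3 look.py q
```

```text
23.7 [ 0.6231 -0.293   0.2349] -0.11 [ 0.2  0.3 -0.8] 0.215
tip px side [281.24263511 123.34847027] top [376.47596899 139.22990259]
```

View pics/q_side.png

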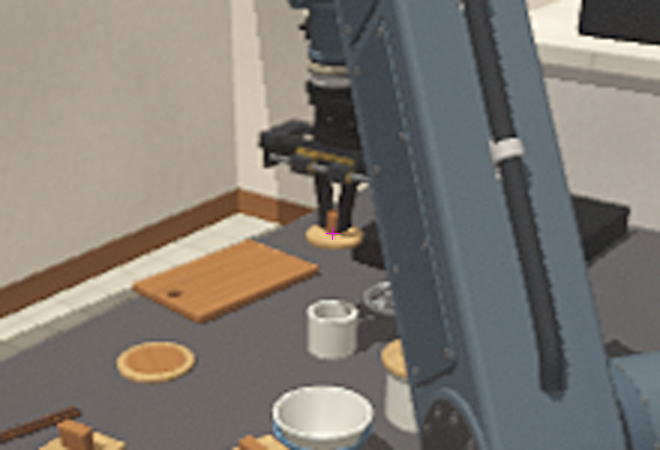

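View pics/q_top.png

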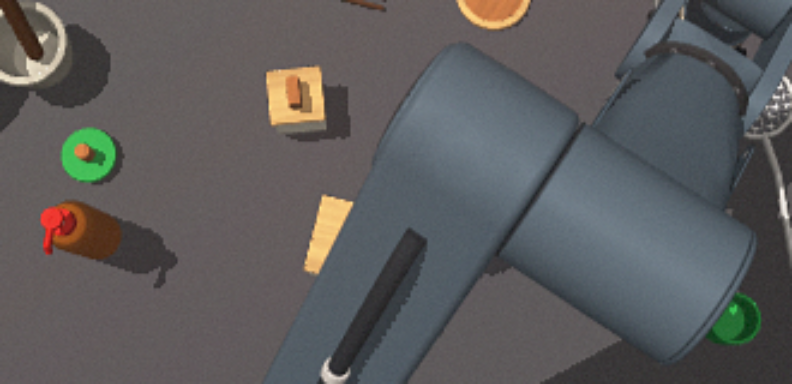

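Call:
{"op": "play_rows", "data": {
  "series": [
    {"tx": 0,"ty": 0,"tz": -0.03,"turn": 0},
    {"tx": 0,"ty": 0,"tz": -0.03,"turn": 0},
    {"tx": 0,"ty": 0,"tz": -0.02,"turn": 0},
    {"tx": 0,"ty": 0,"tz": 0,"turn": 0},
    {"tx": 0,"ty": 0,"tz": 0,"turn": 0}
  ]
}}

```text
time_s: 24.2
position: [0.6237, -0.2911, 0.1706]
tcp_rot: [[1.0, 0.001, -0.0], [0.001, -1.0, 0.0], [-0.0, -0.0, -1.0]]
force: [0.6, 0.1, -0.7]
opening: 0.224
```

```bash
python3 look.py r
python3 - <<'E'
from h import *
p=vision.capture("side")
s=bot.read_state();P=s["position"]
m=render(p,'jar_round_small_mouth',.6231,-.2930,0)>.5
l=render(p,'lid_round_small_knob',P[0],P[1],0,zb=P[2]-.0904)>.5
im=cv2.resize(p["pixels"],None,fx=5,fy=5,interpolation=2)
for a,c in((m,(255,0,255)),(l,(0,255,0))):
  cs,_=cv2.findContours(cv2.resize(a.astype(np.uint8),None,fx=5,fy=5,interpolation=0),0,1);cv2.drawContours(im,cs,-1,c,1)
cv2.imwrite("pics/r2.png",im[550:950,1150:1650])
E
```

```text
24.3 [ 0.6242 -0.2919  0.1718] 0.05 [ 0.3  0.1 -0.1] 0.222
tip px side [280.57783598 138.77118088] top [370.89920571 144.44200204]
```

View pics/r2.png

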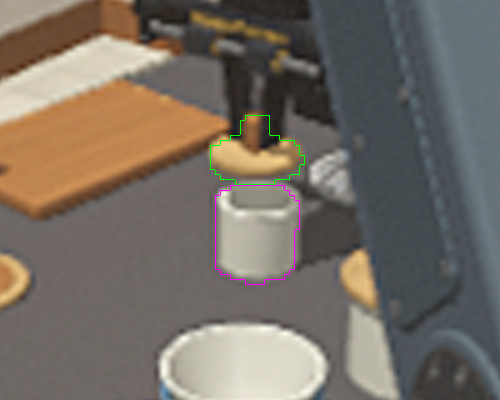

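Call:
{"op": "play_rows", "data": {
  "series": [
    {"tx": 0.0005,"ty": -0.001,"tz": -0.01,"turn": 0},
    {"tx": 0,"ty": 0,"tz": -0.01,"turn": 0},
    {"tx": 0,"ty": 0,"tz": -0.008,"turn": 0},
    {"tx": 0,"ty": 0,"tz": -0.006,"turn": 0},
    {"tx": 0,"ty": 0,"tz": -0.005,"turn": 0},
    {"tx": 0,"ty": 0,"tz": 0,"turn": 0},
    {"tx": 0,"ty": 0,"tz": 0,"turn": 0}
  ]
}}

```text
time_s: 25.05
position: [0.6236, -0.2926, 0.1394]
tcp_rot: [[1.0, 0.0, -0.0], [0.0, -1.0, 0.0], [-0.0, -0.0, -1.0]]
force: [-0.5, 0.6, 2.9]
opening: 0.22
```

```bash
python3 look.py s
```

```text
25.15 [ 0.6236 -0.2926  0.1394] 0.02 [-1.7  1.1  3.6] 0.22
tip px side [280.70822742 146.3765805 ] top [368.6303197  147.38164089]
```

View pics/s_side.png

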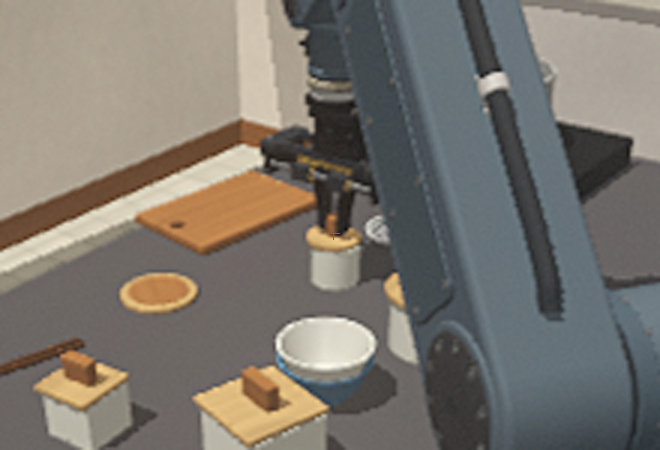

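Call:
{"op": "play_rows", "data": {
  "gripper": 0.6,
  "series": [
    {"tx": 0,"ty": 0,"tz": 0,"turn": 0},
    {"tx": 0,"ty": 0,"tz": 0,"turn": 0},
    {"tx": 0,"ty": 0,"tz": 0,"turn": 0},
    {"tx": 0,"ty": 0,"tz": 0,"turn": 0},
    {"tx": 0,"ty": 0,"tz": 0.02,"turn": 0},
    {"tx": 0,"ty": 0,"tz": 0.04,"turn": 0},
    {"tx": 0,"ty": 0,"tz": 0.06,"turn": 0},
    {"tx": 0,"ty": 0,"tz": 0.06,"turn": 0},
    {"tx": 0,"ty": 0,"tz": 0.03,"turn": 0}
  ]
}}

```text
time_s: 26.05
position: [0.6253, -0.2936, 0.314]
tcp_rot: [[1.0, 0.0, 0.008], [0.001, -1.0, -0.005], [0.008, 0.005, -1.0]]
force: [0.8, 0.4, -0.5]
opening: 0.599
```

Call:
{"op": "play_rows", "data": {
  "series": [
    {"tx": -0.04,"ty": -0.04,"tz": 0,"turn": 0},
    {"tx": -0.04,"ty": -0.04,"tz": 0,"turn": 0},
    {"tx": -0.04,"ty": -0.04,"tz": 0,"turn": 0},
    {"tx": -0.04,"ty": -0.04,"tz": 0,"turn": 0},
    {"tx": -0.04,"ty": -0.04,"tz": 0,"turn": 0},
    {"tx": -0.04,"ty": -0.04,"tz": 0,"turn": 0},
    {"tx": -0.04,"ty": -0.04,"tz": 0,"turn": 0},
    {"tx": -0.04,"ty": -0.04,"tz": 0,"turn": 0},
    {"tx": -0.04,"ty": -0.04,"tz": 0,"turn": 0},
    {"tx": -0.04,"ty": -0.03,"tz": 0,"turn": 0}
  ]
}}

```text
time_s: 27.05
position: [0.3021, -0.6066, 0.3086]
tcp_rot: [[1.0, -0.0, 0.001], [-0.0, -1.0, -0.003], [0.001, 0.003, -1.0]]
force: [0.1, 0.0, -0.1]
opening: 0.595
```

Run:
```python
from h import *
PAIR={'jar_round_large_mouth':(.434,-.223,.064),'jar_round_small_mouth':(.622,-.292,.049),'jar_square_large_mouth':(.4365,.0785,.064),'jar_square_small_mouth':(.625,.146,.049)}
print(bot.read_state()["position"])
for n in("top","side"):
  p=vision.capture(n); im=p["pixels"]
  big=cv2.resize(im,None,fx=3,fy=3,interpolation=2)
  for j,(x,y,zb) in PAIR.items():
    l=j.replace('jar','lid').replace('mouth','knob')
    I=im.astype(int);sat=I.max(2)-I.min(2)
    roi=cv2.dilate((render(p,l,x,y,0,zb)>0).astype(np.uint8),np.ones((9,9)))
    fg=(((sat>45)&(I[...,2]>I[...,1]+8))&(roi>0)).astype(np.uint8)
    k,lab,st,_=cv2.connectedComponentsWithStats(fg); m=lab==1+st[1:,4].argmax()
    f=fit(p,l,m,zb); print(n,l,np.round(f,4))
    cs,_=cv2.findContours(cv2.resize(m.astype(np.uint8),None,fx=3,fy=3,interpolation=0),0,1);cv2.drawContours(big,cs,-1,(0,255,0),1)
  cv2.imwrite(f"pics/end_{n}.png",big[380:750,440:1240] if n=="top" else big[360:810,360:1060])
```

```text
[ 0.30210235 -0.60664207  0.30859281]
top lid_round_large_knob [ 0.4365 -0.2222  2.004   0.0305]
top lid_round_small_knob [ 0.6258 -0.2924 -0.0199  0.0591]
top lid_square_large_knob [  0.4395   0.079  -15.0696   0.0379]
top lid_square_small_knob [0.6276 0.1472 5.1771 0.0709]
side lid_round_large_knob [ 0.4645 -0.2253 11.7771  1.6526]
side lid_round_small_knob [ 0.6304 -0.3021 10.2656  0.0823]
side lid_square_large_knob [4.423000e-01 7.270000e-02 1.657954e+02 5.960000e-02]
side lid_square_small_knob [0.6321 0.1414 4.9796 0.1368]
```

View pics/end_top.png

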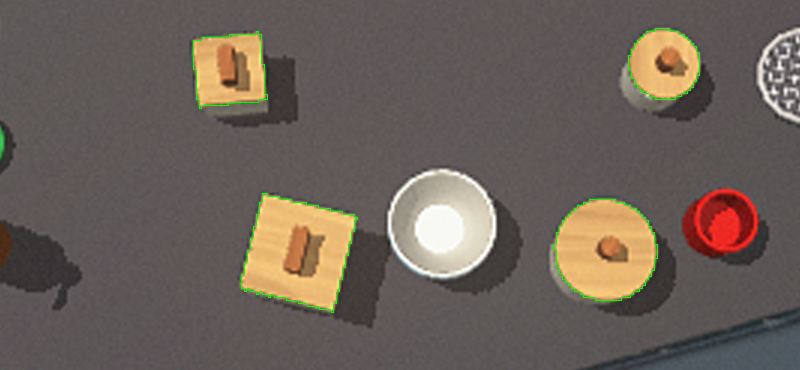

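View pics/end_side.png

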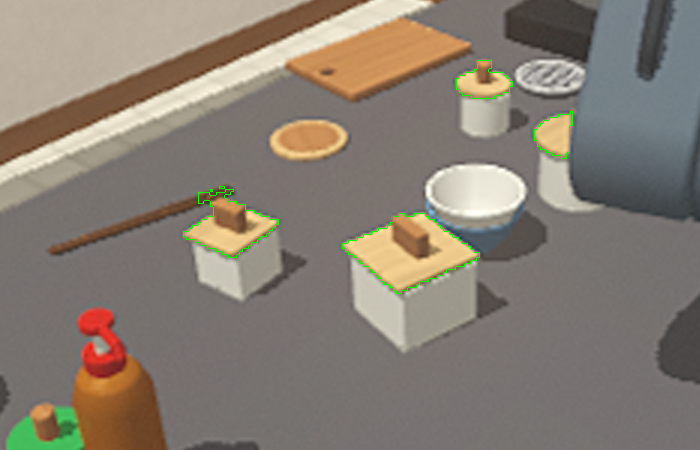

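Call:
{"op": "play_rows", "data": {
  "series": [
    {"tx": 0,"ty": 0,"tz": 0,"turn": 0},
    {"tx": 0,"ty": 0,"tz": 0,"turn": 0},
    {"tx": 0,"ty": 0,"tz": 0,"turn": 0}
  ]
}}

```text
time_s: 27.45
position: [0.3051, -0.6036, 0.3076]
tcp_rot: [[1.0, 0.002, 0.0], [0.002, -1.0, 0.0], [0.0, -0.0, -1.0]]
force: [0.8, -0.1, -0.4]
opening: 0.6
```

```bash
python3 -c "
from rig import bot
print(bot.hand_in()); print(bot.read_state()['time_s'])"
```

```text
the job is handed in; nothing more can be done
None
the job is handed in; nothing more can be done
```

All four lids are on their own jars. I parked the gripper clear and handed the job in at about 27.5 s; no verdict came back.

**Last checks:** the final top picture puts each lid within about 4 mm of the jar centres measured at the start. The square lids are lined up with their jars to within about 2°. In both pictures the lids look level and seated, and nothing else appears to have moved.

**What disagreed or went differently:**
- **Cameras:** the side view reads about 3–10 mm away from the top view, so I placed each lid by its offset from its jar as seen in the pictures.
- **Large round lid:** the arm partly hid it in the last side view, so its fit there was unusable. Its final position rests on the top view and on earlier side views.
- **Square handles:** my fit had the small lid's handle a quarter turn wrong. I therefore gripped both square lids lengthwise by the handle, and both held firmly.

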